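# Nest the measuring cups in the bin and ease its sprung lid shut

### The arm

A 6-joint arm with a two-finger parallel gripper is mounted at the origin on a cart in front of the work surface, level with it; the furniture and walls round the work are solid. World frame = base frame: x ahead of the robot, y to its left, z up, the work surface at z = 0. Lengths are in mm, angles in rad, forces in N, time in s.
With the tool pointing down it reaches from about 300 to 775 mm from the base axis. Payload 14.6 kg.
Tool frame: the origin (TCP) lies at the centre of the arm's flange, where the gripper is bolted on; the fingertips stand 173 mm ahead of it and the grasp point (between the pads) lies 155 mm ahead of it; z points along the fingers, y is the line along which they close (so a half turn about z gives the same grasp; the last joint's range is limited). The gripper opens to 85 mm and grips with 20 to 120 N. Pads are 22 mm wide; open, the fingers measure 114 mm over their backs; the gripper's body (76 mm by 85 mm) begins 54 mm behind the grasp point. The pads swing forward as they close: fully open they stand 13 mm farther back than shut.
Start: joints at [-1.397, 0.3, 1.521, -0, 1.321, -0.067], TCP at [131.158, -534.124, 404.681] pointing down, gripper open.
Joint ranges: [-3.03, 3.03], [-0.79, 2.21], [0.23, 2.52], [-1.04, 4.18], [0, 3.07], [-2.55, 2.55]. Speed limits (rad/s): [2.22, 2.22, 2.57, 3.14, 3.14, 3.14].

### API

Orientations are given as a unit quaternion [w, x, y, z].
In Python, from rig import bot, eyes gives the robot as it stands. Calls block until the motion is done:
- bot.move_to(position, orientation): joint-space move of the TCP to a pose.
- bot.servo_line(position, attitude=None, speed=150, until_force=None): straight line of the TCP; attitude=None keeps the orientation; speed is the mean speed in mm/s. With until_force (N) it stops when the force on the tool has changed by that much, and returns True; else False.
- bot.move_joints(angles): joint-space move.
- bot.move_gripper(opening, grip_force=None): finger opening in mm; grip_force is the grip in N (None keeps the last); returns when the fingers have stopped.
- bot.dwell(seconds).
- bot.ik(position, orientation): joint angles nearest the present ones, or None.
- eyes.read_camera(name): name is "scene" or "top" or "wrist"; returns a dict with "image" (400x640x3 uint8, blue, green, red), "depth" (400x640 float32, mm along the optical axis (not along the pixel's ray), 0 where there is no reading), "fovy" (degrees; the focal length in pixels is half the picture's height over the tangent of half this angle, whatever the lens; pixels are square), "cx", "cy" (the principal point, pixels), "k1" (the pictures are not rectified: a ray, as slopes to the right and down, at radius r is drawn at 1 + k1 r^2 times it, then the intrinsics apply), "eye" and "attitude" of the camera in the world; the wrist camera has in their place "mount" (4x4, takes a point from camera to tool coordinates, whose origin is the TCP and whose axes are the flange's). Camera axes: x right, y down, z forward; pixel columns grow to the right and rows downward; lengths in mm; the calibration is good to about 2 mm. A picture is of the moment at which its call begins: read the wrist's pose just before it.
A pose or a line that the arm cannot do raises bot.MotionError and nothing moves.
- bot.finish_job(): hands the job in; it is judged then, once.
Trained networks look in the newest picture that a camera, given by its name, has taken for a name from the list of things; names that differ only in an ending like _2 or _b are one class to them, and where a whole thing is asked for, a point or a joint stands for the part that bears it (a point fixed in the world has none). Each returns a list of dicts, best first, with "p" (0 to 1); they miss things now and then, are a little off and sometimes report something else, mostly with a low value. They report only what shows in the picture. A call takes as long as a camera call.
- eyes.look_for(camera, target): "pixel" ([row, column] in pixels, amid what is visible of it).
- eyes.trace(camera, target): "pixels" (400x640 bool, what is visible of it) and "pixel" ([row, column] in pixels, amid what is visible of it).
Readings, each from a call of its own:
- bot.read_clock(): time.
- bot.read_joint_positions(): joint angles.
- bot.read_qvel(): joint speeds.
- bot.read_effort(): joint torques, N m.
- bot.read_ee_pos(): TCP position.
- bot.read_tool_rot(): TCP orientation.
- bot.read_ft_force(): force on the tool from outside, world axes, zero at the start.
- bot.read_moment(): the same for the moment, N m.
- bot.read_grip_width(): finger opening in mm.
- bot.read_grip_force(): force on a finger pad.
Only numpy, scipy, OpenCV 4.12 (cv2) and the standard library are available. Lean on these libraries where they do the work, as an engineer would, in place of code of your own. Each camera call takes 0.05 s, during which the arm holds its last target. There are 200 camera calls.

### The job

Put the two loose aluminium cups away: nest them one after the other, upright, into the cup that already stands in the open metal bin. Then take the bar of the bin's sprung lid, bring it forward and ease it down until it is fully shut, never letting the lid snap down on its spring. Leave the padlock and the marker pen where they lie.

Things in the scene. Friction and masses are not known exactly. Their poses are not given: they have to be found in the camera images.
- bin: grey sheet-metal bin fixed to the worktop, 150 mm (its x) by 200 mm (its y) by 115 mm high, walls 4 mm, inner floor 10 mm above the worktop. Origin: centre of the underside on the worktop; its front, with a card holder, faces its own -x (roughly to the robot), z up. A thin spring strut to the lid stands 16 mm out from its +y end
- lid (a joint): lid angle in rad: 0 shut, 1.75 standing open against its stop, leaning slightly back (the start). Hinged along the top of the bin's far wall, axis along the bin's y. An over-centre spring holds it open above about 1.45 and below that drives it shut hard (with its 0.4 kg 3 to 5 N at the bar, right down to shut), so it slams if released. About 1.5 N at the bar pulls it off its stop
- lid_bar (a point): middle of the steel pull bar at the lid's free edge: round, 10 mm thick, 120 mm long, parallel to the hinge and 187 mm from it, 37 mm beyond the lid's edge on an arm at each end. Open: on top, about 300 mm above the worktop; shut: before the bin's front, 119 mm up (4 mm over the hinge). It may turn between the fingers, so the tool can point down throughout. Axes turn with the lid
- lid_hinge (a point): centre of the hinge line, on the bin's far top edge, 115 mm above the worktop; axes as the bin's
- base_cup: the cup that stands in the bin (loose, do not take it out): plain aluminium cup, open top, 55 mm tall: upper 20 mm a straight band 60 mm across, below it tapering to a 38 mm foot; wall 2.5 mm, inner floor 24 mm up, 60 to 130 g. Nested in an equal cup it stands 24 mm higher, its band clear above the lower rim. Origin: underside centre, z up
- cup_1: a loose cup on the worktop, equal to the others: plain aluminium cup, open top, 55 mm tall: upper 20 mm a straight band 60 mm across, below it tapering to a 38 mm foot; wall 2.5 mm, inner floor 24 mm up, 60 to 130 g. Nested in an equal cup it stands 24 mm higher, its band clear above the lower rim. Origin: underside centre, z up
- cup_2: the other loose cup on the worktop, equal to the others: plain aluminium cup, open top, 55 mm tall: upper 20 mm a straight band 60 mm across, below it tapering to a 38 mm foot; wall 2.5 mm, inner floor 24 mm up, 60 to 130 g. Nested in an equal cup it stands 24 mm higher, its band clear above the lower rim. Origin: underside centre, z up
- shop_scale: shop scale standing fixed on the right of the worktop, not part of the job: keep the arm clear of its round white pan, about 0.35 m across, centred over the origin, 0.21 to 0.27 m above the worktop. Origin: centre of its foot
- padlock: brass padlock lying flat on the right of the worktop, 64 by 40 by 18 mm; not to be moved. Origin: underside centre
- marker_pen: black and white marker pen lying beyond the bin's left end, 135 mm long, 16 mm thick; not to be moved. Origin: underside centre

How it is judged:
By the outcome, as a careful person would: the job done as asked, in the order asked, and still so for the second after the job is handed in, with the robot touching nothing.
It also fails if it takes over 72 s, if anything falls off the work surface, if the arm or the gripper's body presses on something with over 40 N, if the wrist force passes 120 N, or if a joint passes its speed limit or range.

## Working session

There is one attempt and no reset: what is moved stays moved. The work goes in short steps, each a Python script; the robot and the scene stay as the last script left them, time stands still between calls to the robot, and variables do not carry over. Pictures are saved under pics/ and viewed, at most 10 in all, crops included, and the job is handed in when it is done.

```bash
ls; mkdir -p pics
cat > h.py <<'E'
import numpy as np, cv2
from scipy.spatial.transform import Rotation as R
from rig import bot, eyes
def rot(q): return R.from_quat([q[1],q[2],q[3],q[0]]).as_matrix()
def quat(M):
    q=R.from_matrix(M).as_quat(); return [q[3],q[0],q[1],q[2]]
def cam(name):
    p,q=bot.read_ee_pos(),bot.read_tool_rot()
    c=eyes.read_camera(name)
    if name=="wrist":
        T=np.eye(4);T[:3,:3]=rot(q);T[:3,3]=p
        c["T"]=T@np.array(c["mount"])
    else:
        T=np.eye(4);T[:3,:3]=rot(c["attitude"]) if np.size(c["attitude"])==4 else np.array(c["attitude"]);T[:3,3]=c["eye"];c["T"]=T
    return c
def cloud(c,mask=None,pix=None):
    """world points of masked pixels with depth"""
    d=c["depth"]
    if mask is not None: v,u=np.nonzero(mask&(d>0))
    else: v,u=np.array(pix).T
    f=200/np.tan(np.radians(c["fovy"])/2)
    K=np.array([[f,0,c["cx"]],[0,f,c["cy"]],[0,0,1]])
    s=cv2.undistortPoints(np.stack([u,v],1).astype(float)[:,None],K,np.array([c["k1"],0,0,0.]))[:,0]
    z=d[v,u]
    P=np.c_[s*z[:,None],z]
    return P@c["T"][:3,:3].T+c["T"][:3,3]
def down(yaw):
    """tool z down, tool y axis at world angle yaw"""
    y=np.array([np.cos(yaw),np.sin(yaw),0]);z=np.array([0,0,-1.]);x=np.cross(y,z)
    return quat(np.c_[x,y,z])
E
python3 - <<'E'
from h import *
for n in ["scene","top"]:
    c=cam(n); cv2.imwrite(f"pics/{n}0.png",c["image"]); print(n,c["T"].round(2).tolist(),c["fovy"],c["k1"])
    np.savez(f"{n}0.npz",**{k:c[k] for k in c})
    for t in ["bin","lid","lid_bar","base_cup","cup_1","padlock","marker_pen","shop_scale"]:
        for r in eyes.trace(n,t)[:4]:
            P=cloud(c,r["pixels"])
            print(t,round(r["p"],2),np.round(r["pixel"]),len(P),*(np.percentile(P,[2,50,98],axis=0).round(0).tolist() if len(P) else []))
print(bot.read_clock())
E
```

```text
pics
rig.py
scene [[-0.55, -0.63, 0.55, 40.62], [-0.84, 0.41, -0.37, 460.6], [0.01, -0.66, -0.75, 801.55], [0.0, 0.0, 0.0, 1.0]] 54.776058921406424 0.024773579139455718
bin 0.6 [204. 294.] 11505 [452.0, 85.0, 7.0] [608.0, 200.0, 105.0] [652.0, 297.0, 298.0]
lid 0.62 [167. 282.] 4812 [604.0, 103.0, 118.0] [628.0, 208.0, 201.0] [654.0, 298.0, 302.0]
lid_bar 0.93 [167. 279.] 4953 [604.0, 18.0, -1.0] [628.0, 206.0, 201.0] [799.0, 298.0, 302.0]
base_cup 0.55 [229. 318.] 503 [506.0, 147.0, 25.0] [541.0, 172.0, 47.0] [563.0, 203.0, 66.0]
base_cup 0.5 [298. 250.] 744 [428.0, 357.0, 3.0] [464.0, 383.0, 33.0] [485.0, 413.0, 55.0]
cup_1 0.65 [300. 250.] 738 [428.0, 357.0, 3.0] [464.0, 384.0, 33.0] [485.0, 413.0, 55.0]
cup_1 0.61 [211. 418.] 471 [414.0, -108.0, 12.0] [443.0, -85.0, 37.0] [470.0, -51.0, 56.0]
padlock 0.74 [217. 452.] 300 [377.0, -199.0, -1.0] [398.0, -170.0, 16.0] [437.0, -152.0, 21.0]
marker_pen 0.79 [258. 208.] 381 [586.0, 372.0, -2.0] [622.0, 429.0, 12.0] [658.0, 484.0, 16.0]
top [[0.0, -1.0, 0.09, 433.85], [-1.0, -0.0, 0.01, 123.57], [-0.01, -0.09, -1.0, 1308.03], [0.0, 0.0, 
[... 183 characters left out ...]
9.0] [460.0, 390.0, 27.0] [484.0, 411.0, 58.0]
lid_bar 0.56 [154. 300.] 1916 [606.0, 106.0, 123.0] [631.0, 199.0, 213.0] [656.0, 296.0, 305.0]
base_cup 0.74 [198. 312.] 329 [509.0, 148.0, 30.0] [537.0, 175.0, 38.0] [563.0, 201.0, 68.0]
cup_1 0.85 [225. 242.] 317 [431.0, 358.0, 19.0] [460.0, 388.0, 27.0] [486.0, 410.0, 57.0]
cup_1 0.69 [228. 403.] 372 [415.0, -107.0, -0.0] [443.0, -81.0, 28.0] [469.0, -52.0, 58.0]
cup_1 0.43 [179. 301.] 5794 [462.0, 92.0, 5.0] [593.0, 200.0, 42.0] [654.0, 294.0, 303.0]
padlock 0.76 [247. 428.] 120 [382.0, -188.0, 12.0] [396.0, -169.0, 18.0] [410.0, -152.0, 24.0]
marker_pen 0.65 [167. 228.] 245 [590.0, 375.0, -2.0] [625.0, 429.0, 14.0] [660.0, 481.0, 20.0]
0.9
```

View pics/scene0.png

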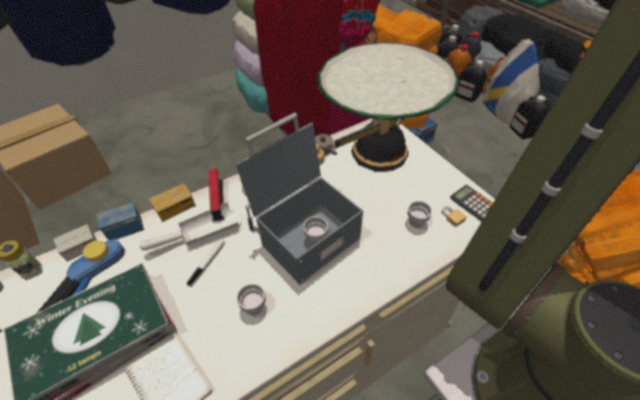

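View pics/top0.png

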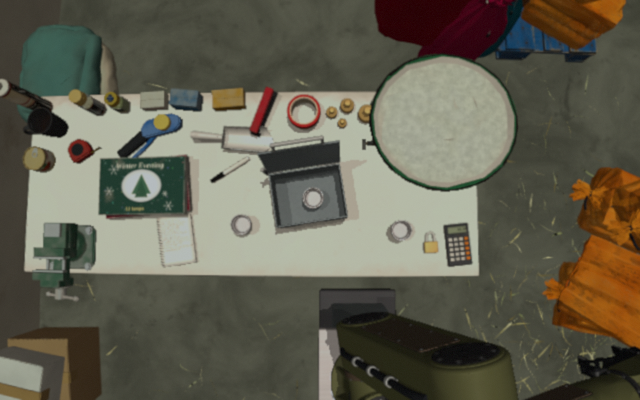

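Both pictures show the open bin in the middle, with the base cup inside at scene (316,229). The loose cups are at scene (250,300) and (419,213). The padlock is at (455,215), beside the right cup, the pen at (207,262), and the scale pan at top (443,122). The networks' extra "lid" and "cup_1" hits at top (239,226) and (301,179) are a mislabelled cup and the bin. Next I'll fit the geometry.

```bash
cat > fit.py <<'E'
from h import *
from scipy.optimize import least_squares
def circ(P,r=None):
    f=lambda p: np.hypot(P[:,0]-p[0],P[:,1]-p[1])-(p[2] if r is None else r)
    s=least_squares(f,[*((P.max(0)+P.min(0))[:2]/2),30],loss="soft_l1",f_scale=1.5).x
    return s
E
python3 - <<'E'
from fit import *
for n in ["scene","top"]:
    z=np.load(n+"0.npz"); c={k:z[k] if z[k].ndim else z[k].item() for k in z}
    A=cloud(c,np.ones((400,640),bool)); x,y,zz=A.T
    for nm,(cx,cy,zt) in dict(base=(536,174,65),c2=(458,384,55),c1=(442,-80,55)).items():
        m=(np.hypot(x-cx,y-cy)<38)&(abs(zz-zt)<7); P=A[m]
        print(n,nm,m.sum(),"circle r29",circ(P,29.)[:2].round(1),"free",circ(P).round(1),"zmax",np.percentile(P[:,2],[50,90]).round(1),"mid",((P.max(0)+P.min(0))/2).round(1))
    m=(x>430)&(x<620)&(y>80)&(y<310)&(abs(zz-115)<6); P=A[m][:,:2].astype(np.float32)
    print("rim",m.sum(),cv2.minAreaRect(P), np.median(A[m][:,2]).round(1))
    m=(x>560)&(x<700)&(y>80)&(y<320)&(zz>287)&(zz<320);P=A[m]
    d=cv2.fitLine(P[:,:2].astype(np.float32),cv2.DIST_HUBER,0,.01,.01).ravel()
    print("bar",m.sum(),P.mean(0).round(1),"y",P[:,1].min().round(),P[:,1].max().round(),"z",np.percentile(P[:,2],[5,50,95]).round(1),"yaw",np.degrees(np.arctan2(d[1],d[0])).round(1))
    m=(x>590)&(x<700)&(y>110)&(y<290)&(zz>140)&(zz<250);P=A[m]
    G=np.c_[P[:,1:],np.ones(len(P))];k=np.linalg.lstsq(G,P[:,0],rcond=None)[0];print("lid plane x=",k.round(3), "x at y200 z115",(k@[200,115,1]).round(1))
    m=(x>450)&(x<1100)&(zz>200)&(zz<300)&(y<60)&(y>-500);P=A[m]
    if m.sum()>10: print("pan",circ(P), cv2.minEnclosingCircle(P[:,:2].astype(np.float32)),P[:,2].max())
E
```

```text
scene base 140 circle r29 [534.5 174. ] free [534.5 174.   28.6] zmax [63.2 66.1] mid [534.5 173.7  63.2]
scene c2 164 circle r29 [456.5 384.1] free [456.5 384.1  28.5] zmax [52.7 55. ] mid [457.6 384.7  52.4]
scene c1 139 circle r29 [442.4 -79.7] free [442.4 -79.6  28.4] zmax [53.3 56.2] mid [441.8 -79.5  53.2]
rim 786 ((540.8482666015625, 192.12139892578125), (161.19126892089844, 214.19400024414062), 8.637774467468262) 114.3
bar 302 [645.  207.8 300. ] y 140.0 267.0 z [292.7 300.9 303.8] yaw -81.2
lid plane x= [-1.57000e-01  1.82000e-01  6.23219e+02] x at y200 z115 612.8
pan [ 723.90922802 -156.33959134  135.98357149] ((830.1224975585938, -216.21005249023438), 313.6230773925781) 299.94521939639264
top base 58 circle r29 [535.8 174.8] free [535.8 174.9  28.2] zmax [64.7 68.5] mid [537.1 173.8  64.2]
top c2 67 circle r29 [459.4 384.4] free [459.3 384.2  28.2] zmax [54.  57.9] mid [459.9 383.3  55. ]
top c1 69 circle r29 [442.9 -79.2] free [442.9 -79.1  28.8] zmax [54.9 57.8] mid [443.1 -78.7  54.7]
rim 385 ((543.6930541992188, 192.9821319580078), (161.84466552734375, 210.30123901367188), 8.748732566833496) 114.8
bar 238 [649.1 203.1 302.3] y 141.0 268.0 z [297.4 302.7 306.1] yaw -81.3
lid plane x= [-1.55000e-01  1.85000e-01  6.23192e+02] x at y200 z115 613.5
pan [ 707.13513726 -153.4387005   126.02369835] ((814.3370971679688, -212.0067138671875), 298.8090515136719) 287.3820276822031
```

```bash
cat >> h.py <<'E'
BY=np.radians(98.7)
BASE=np.array([535.,174.3])
def best(pos,yaws):
    q0=np.array(bot.read_joint_positions()); o=[]
    for w in yaws:
        j=bot.ik(pos,down(w))
        if j is not None: o.append((np.abs(np.array(j)-q0).max(),w,np.round(j,2)))
    return sorted(o,key=lambda t:t[0])
def pick(xy,yaw,z=204):
    bot.move_to([*xy,z+70],down(yaw)); bot.servo_line([*xy,z],speed=100)
    bot.move_gripper(50,grip_force=40)
    print("grip",bot.read_grip_width(),bot.read_grip_force(),bot.read_ft_force())
    bot.servo_line([*xy,z+165],speed=150)
    print("held",bot.read_grip_width(),bot.read_grip_force(),bot.read_clock())
E
python3 - <<'E'
from h import *
w=np.radians(-27)
for a in [w,w+np.pi]: print([b for b in best([442.6,-79.5,274],[a])])
for p in [[*BASE,370],[*BASE,240],[458,384,204],[646,204,457],[646,204,560],[455,175,274]]:
    for a in [BY,BY-np.pi,np.radians(8.7),np.radians(188.7)]: print(p,np.degrees(a).round(),[b[2] for b in best(p,[a])])
b=best([442.6,-79.5,274],[w,w+np.pi])[0]
pick([442.6,-79.5],b[1])
c=cam("scene"); cv2.imwrite("pics/s1.png",c["image"][100:350,150:550])
E
```

```text
[(np.float64(1.1373727494892458), np.float64(-0.47123889803846897), array([-0.26,  0.24,  1.93, -0.  ,  0.97,  0.21]))]
[]
[np.float64(535.0), np.float64(174.3), 370] 99.0 [array([ 0.25,  0.36,  1.53, -0.  ,  1.26, -1.47])]
[np.float64(535.0), np.float64(174.3), 370] -81.0 [array([ 0.25,  0.36,  1.53, -0.  ,  1.26,  1.67])]
[np.float64(535.0), np.float64(174.3), 370] 9.0 [array([ 0.25,  0.36,  1.53, -0.  ,  1.26,  0.1 ])]
[np.float64(535.0), np.float64(174.3), 370] 189.0 []
[np.float64(535.0), np.float64(174.3), 240] 99.0 [array([ 0.25,  0.52,  1.63, -0.  ,  0.99, -1.47])]
[np.float64(535.0), np.float64(174.3), 240] -81.0 [array([ 0.25,  0.52,  1.63, -0.  ,  0.99,  1.67])]
[np.float64(535.0), np.float64(174.3), 240] 9.0 [array([ 0.25,  0.52,  1.63, -0.  ,  0.99,  0.1 ])]
[np.float64(535.0), np.float64(174.3), 240] 189.0 []
[458, 384, 204] 99.0 [array([ 0.64,  0.63,  1.54, -0.  ,  0.97, -1.09])]
[458, 384, 204] -81.0 [array([ 0.64,  0.63,  1.54, -0.  ,  0.97,  2.06])]
[458, 384, 204] 9.0 [array([ 0.64,  0.63,  1.54, -0.  ,  0.97,  0.48])]
[458, 384, 204] 189.0 []
[646, 204, 457] 99.0 [array([ 0.25,  0.57,  1.02, -0.  ,  1.55, -1.47])]
[646, 204, 457] -81.0 [array([ 0.25,  0.57,  1.02, -0.  ,  1.55,  1.67])]
[646, 204, 457] 9.0 [array([ 0.25,  0.57,  1.02, -0.  ,  1.55,  0.1 ])]
[646, 204, 457] 189.0 []
[646, 204, 560] 99.0 [array([ 0.25,  0.57,  0.79, -0.  ,  1.78, -1.47])]
[646, 204, 560] -81.0 [array([ 0.25,  0.57,  0.79, -0.  ,  1.78,  1.67])]
[646, 204, 560] 9.0 [array([ 0.25,  0.57,  0.79, -0.  ,  1.78,  0.1 ])]
[646, 204, 560] 189.0 []
[455, 175, 274] 99.0 [array([ 0.29,  0.32,  1.83, -0.  ,  0.99, -1.43])]
[455, 175, 274] -81.0 [array([ 0.29,  0.32,  1.83, -0.  ,  0.99,  1.71])]
[455, 175, 274] 9.0 [array([ 0.29,  0.32,  1.83, -0.  ,  0.99,  0.14])]
[455, 175, 274] 189.0 []
grip 59.368852496066616 40.859671868383884 [-3.559058    1.38977605 10.993112  ]
held 59.536188200519284 43.10180760920048 5.425
```

View pics/s1.png

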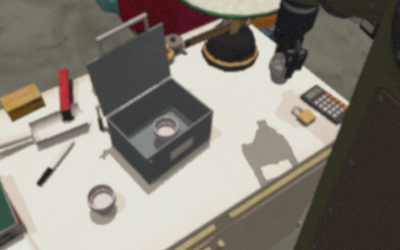

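The crop shows cup_1 held upright at (278,68), with the padlock undisturbed at (302,116). Next I'll nest it.

```bash
cat >> h.py <<'E'
def place(xy,under,yaw=BY,off=204):
    p=bot.read_ee_pos()
    bot.servo_line([*xy,max(p[2],under+off+100)],attitude=down(yaw),speed=180)
    bot.servo_line([*xy,under+off+8],speed=100)
    hit=bot.servo_line([*xy,under+off-6],speed=20,until_force=5)
    print("hit",hit,np.round(bot.read_ee_pos(),1),"exp z",under+off,np.round(bot.read_ft_force(),1))
    bot.move_gripper(72); print("open",bot.read_grip_width())
    bot.servo_line([*xy,under+off+100],speed=120)
    bot.servo_line([xy[0]-60,xy[1]-9,under+off+150],speed=180); print(bot.read_clock())
E
python3 - <<'E'
from h import *
place(BASE,34)
for n in ["wrist","top"]:
    c=cam(n); cv2.imwrite(f"pics/{n}2.png",c["image"])
    A=cloud(c,np.ones((400,640),bool)); m=(np.hypot(A[:,0]-535,A[:,1]-174)<60)&(A[:,2]<110)&(A[:,2]>20); P=A[m]
    from fit import circ
    Q=P[abs(P[:,2]-89)<7]; print(n,len(Q),circ(Q,29.)[:2] if len(Q)>10 else "",np.percentile(P[:,2],[50,90,98]))
E
```

```text
hit True [535.1 174.4 239. ] exp z 238 [-1.6 -0.4  7.2]
open 72.12165518870582
11.5
wrist 795 [534.57107427 176.0868511 ] [65.66005121 88.00361988 89.20147371]
top 20 [535.02679405 174.0050663 ] [71.19212267 90.26831974 93.13507505]
```

View pics/wrist2.png

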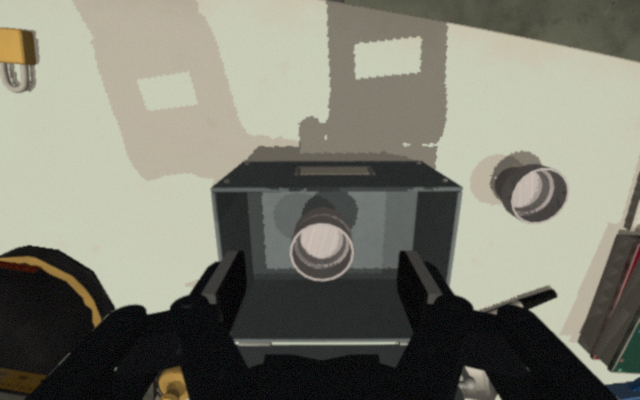

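Cup_1 is nested: its rim measures 88–89 mm high, seen at (321,245). Next is cup_2.

Run:
```python
from h import *
from fit import circ
bot.move_gripper(85)
bot.servo_line([430,384,388],speed=250)
c=cam("wrist"); A=cloud(c,np.ones((400,640),bool)); P=A[(np.hypot(A[:,0]-458,A[:,1]-384)<40)&(abs(A[:,2]-55)<6)]
xy=circ(P,29.)[:2]; print(len(P),xy)
if np.hypot(*(xy-[458,384.2]))>4: xy=np.array([458,384.2])
pick(xy,BY)
place(BASE+[0,.5],58)
for n in ["wrist","top"]:
    c=cam(n); cv2.imwrite(f"pics/{n}3.png",c["image"])
    A=cloud(c,np.ones((400,640),bool)); P=A[(np.hypot(A[:,0]-535,A[:,1]-174)<45)&(A[:,2]<140)&(A[:,2]>20)]
    Q=P[abs(P[:,2]-113)<6]; print(n,len(Q),circ(Q,29.)[:2] if len(Q)>10 else "",np.percentile(P[:,2],[50,90,98]))
```

```text
587 [458.18873219 386.62672431]
grip 58.817394316185634 43.32505127415061 [-1.02010465 -1.01863719  5.57276579]
held 58.879766778776656 42.990318685770035 16.0083
hit True [535.2 174.8 263.1] exp z 262 [0.6 0.1 6.2]
open 72.06678731019302
20.85
wrist 736 [534.45188859 176.34414651] [ 87.7729796  111.87445098 113.06022511]
top 19 [535.07458641 174.55273334] [ 94.90045123 113.77186225 115.65997623]
```

View pics/wrist3.png

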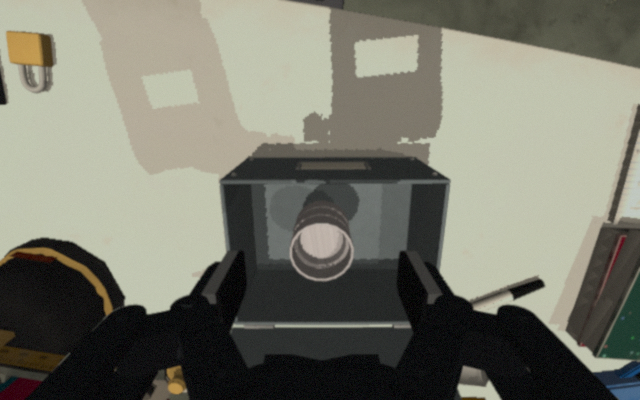

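Cup_2 is nested too: its rim measures 112–113 mm high, below the 115 mm bin edge, seen at (321,250). Next I'll measure the bar from above.

Run:
```python
from h import *
W=np.radians(8.7)
bot.servo_line([480,165,560],speed=250)
bot.move_to([640,203,580],down(W))
c=cam("wrist"); cv2.imwrite("pics/wrist4.png",c["image"]); print(c["T"].round(2).tolist(),bot.read_clock())
c2=cam("top")
A=cloud(c,np.ones((400,640),bool))
P=A[(A[:,2]>285)&(A[:,2]<312)&(abs(A[:,0]-646)<30)&(abs(A[:,1]-204)<90)]
if len(P)>20:
    d=cv2.fitLine(P[:,:2].astype(np.float32),cv2.DIST_HUBER,0,.01,.01).ravel()
    print(len(P),P.mean(0).round(1),P.min(0).round(1),P.max(0).round(1),np.percentile(P[:,2],[5,50,95]).round(1),np.degrees(np.arctan2(d[1],d[0])),d)
    t=(P[:,:2]-d[2:])@d[:2]; n=(P[:,:2]-d[2:])@[-d[1],d[0]]
    print(np.percentile(t,[1,50,99]),np.percentile(n,[2,50,98]))
    core=P[abs(t-(t.max()+t.min())/2)<45]; print("core",core.mean(0),np.percentile(core[:,2],[50,90]))
```

```text
[[0.99, 0.15, 0.05, 628.69], [0.15, -0.94, -0.3, 280.25], [-0.0, 0.3, -0.95, 548.43], [0.0, 0.0, 0.0, 1.0]] 23.1333
1844 [648.3 211.  301.8] [634.1 142.1 285. ] [663.4 270.  304.8] [299.3 302.1 303.6] -81.16971 [ 1.5350816e-01 -9.8814738e-01  6.4829108e+02  2.1124953e+02]
[-57.95855881  -1.74169375  66.60526985] [-4.73471953e+00 -2.24764846e-03  4.81980630e+00]
core [648.8141649  208.05853681 301.98838652] [302.19483891 303.3702608 ]
```

View pics/wrist4.png

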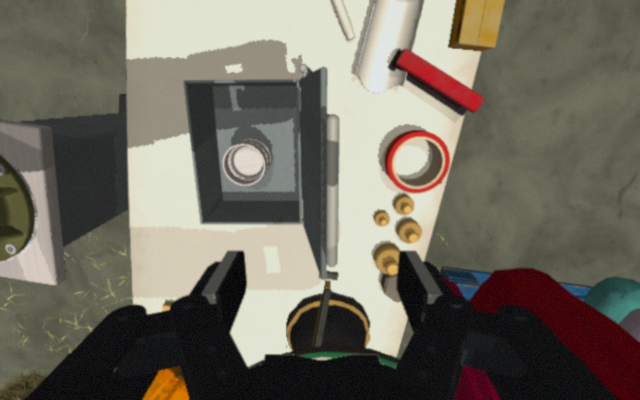

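The bar shows clearly at (333,190) and is free to grasp. Its measured height of about 298 mm and the hinge position both agree with the given geometry. I'll grasp it and ease it down along the arc, with a force guard.

```bash
cat >> h.py <<'E'
W=np.radians(8.7); EX=np.array([np.cos(W),np.sin(W),0]); RB=187.; PH=4/187
BAR0=np.array([649.2,205.5,298.3])
def arc(t,off=158): 
    a=lambda t:-RB*np.cos(t+PH)*EX+[0,0,RB*np.sin(t+PH)]
    return BAR0+a(t)-a(1.75)+[0,0,off]
E
python3 - <<'E'
from h import *
bot.move_gripper(40)
p=arc(1.75); bot.move_to([p[0],p[1],p[2]+60],down(W)); 
print("hit",bot.servo_line(p,speed=60,until_force=8),bot.read_ee_pos()-p)
bot.move_gripper(4,grip_force=50); f0=np.array(bot.read_ft_force()); print("grip",bot.read_grip_width(),bot.read_grip_force(),f0.round(1))
for t in np.arange(1.67,0.05,-0.08):
    bot.servo_line(arc(t),speed=70)
    f=np.array(bot.read_ft_force()); w=bot.read_grip_width(); print(round(t,2),f.round(1),round(w,1))
    if np.linalg.norm(f)>35 or w<8: print("stop"); break
print(bot.read_clock())
c=cam("scene"); cv2.imwrite("pics/s5.png",c["image"][80:330,150:550])
E
```

```text
hit False [-0.03143648 -0.00075223  0.54153535]
grip 7.956092671343964 48.873276114463806 [-10.2  -2.1   3.2]
1.67 [2.9 0.2 0.9] 7.7
stop
25.8667
```

View pics/s5.png

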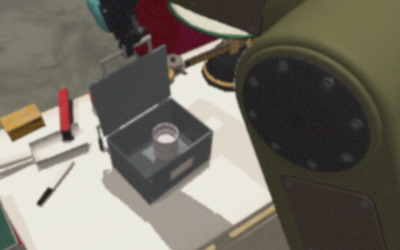

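The gripper holds the bar at crop (118,45). The width reads 7.7 mm, 2 mm under the bar's 10 mm, though the pads do carry 49 N. Before going on I'll check that the lid really follows.

```bash
cat >> h.py <<'E'
def lidang():
    o=[]
    for n in ["scene","top"]:
        c=cam(n); m=np.zeros((400,640),bool)
        A=cloud(c,np.ones((400,640),bool)); s=(A-[612.4,200.4,115])@EX; e=(A-[612.4,200.4,115])@[-EX[1],EX[0],0]; h=A[:,2]-115
        k=(abs(e+30)<55)&(np.hypot(s,h)>50)&(np.hypot(s,h)<140)&(h>8)&(s<40)
        if k.sum()>20: o.append((n,k.sum(),np.round(np.percentile(np.arctan2(h[k],-s[k]),[25,50,75]),2)))
    return o
E
python3 - <<'E'
from h import *
print(lidang(),bot.read_grip_force())
bot.servo_line(arc(1.57),speed=60)
print(lidang(),bot.read_grip_force(),bot.read_grip_width(),bot.read_ft_force())
E
```

```text
[('scene', np.int64(1323), array([1.67, 1.68, 1.69])), ('top', np.int64(110), array([1.69, 1.69, 1.69]))] 49.378575682640076
[('scene', np.int64(1190), array([1.57, 1.58, 1.59])), ('top', np.int64(139), array([1.59, 1.59, 1.59]))] 50.816946029663086 7.584219348837819 [ 1.61872872 -1.76786178  4.65162037]
```

The lid follows exactly, so I'll continue.

Run:
```python
from h import *
for t in np.arange(1.49,0.05,-0.08):
    bot.servo_line(arc(t),speed=70)
    f=np.array(bot.read_ft_force()); w=bot.read_grip_width(); print(round(t,2),f.round(1),round(w,1))
    if np.linalg.norm(f)>30 or w<6.5: print("stop"); break
print(lidang(),bot.read_clock())
```

```text
1.49 [ 1.1 -2.9  7.3] 8.1
1.41 [-0.3 -2.3  7.5] 8.0
1.33 [-0.8 -3.4  6. ] 8.1
1.25 [-1.5 -4.4  4.5] 8.0
1.17 [-0.3 -4.9  1.6] 8.4
1.09 [ 1.  -4.9 -2. ] 8.0
1.01 [-1.7 -5.2  2.4] 8.1
0.93 [ 1.7 -4.  -2.5] 7.8
0.85 [-1.2 -4.4 -0.7] 7.7
0.77 [ 0.9 -2.1 -3.8] 8.0
0.69 [-3.8 -1.7 -0.1] 7.6
0.61 [-3.8  0.8 -0.2] 8.1
0.53 [-4.5  2.1 -0.9] 8.1
0.45 [-7.  -0.3  1.8] 8.1
0.37 [-8.  -0.6 -0.6] 7.8
0.29 [-11.3   0.8   0.5] 7.9
0.21 [-10.3  -0.4  -1.6] 7.7
0.13 [-11.2  -0.4  -1.8] 8.2
[('scene', np.int64(675), array([0.21, 0.23, 0.27])), ('top', np.int64(1204), array([0.21, 0.24, 0.27]))] 33.275
```

Run:
```python
from h import *
dx=-1.0*EX
for t in [0.08,0.04]:
    bot.servo_line(arc(t)+dx,speed=40); print(t,np.round(bot.read_ft_force(),1),round(bot.read_grip_width(),1))
p=arc(0)+dx; p[2]-=7
print("hit",bot.servo_line(p,speed=12,until_force=10),"above shut",(bot.read_ee_pos()-arc(0))[2].round(1),np.round(bot.read_ft_force(),1))
print(lidang())
c=cam("scene"); cv2.imwrite("pics/s6.png",c["image"][80:330,150:550])
A=cloud(c,np.ones((400,640),bool)); s=(A-[612.4,200.4,0])@EX; e=(A-[612.4,200.4,0])@[-EX[1],EX[0],0]
for a,b in [(-145,-110),(-110,-70),(-70,-30)]:
    k=(s>a)&(s<b)&(abs(e+40)<40)&(A[:,2]>90)&(A[:,2]<150); print(a,b,k.sum(),np.median(A[k,2]) if k.any() else "")
print(bot.read_clock())
```

```text
0.08 [-2.6 -0.9 -2.6] 8.0
0.04 [-2.  -2.5 -3.8] 8.3
hit True above shut -1.4 [-2.1 -1.1  6.7]
[('scene', np.int64(469), array([0.09, 0.11, 0.14])), ('top', np.int64(794), array([0.09, 0.11, 0.14]))]
-145 -110 52 123.17875099389403
-110 -70 164 123.5057314127165
-70 -30 309 123.43910559612914
34.9333
```

View pics/s6.png

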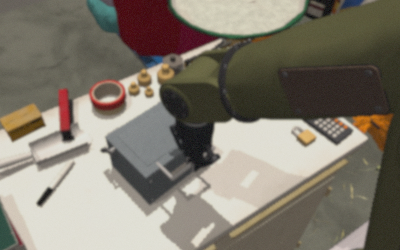

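The lid is level across its top (123 mm throughout) and resting on its stop, shown shut at crop (150,140). I'll release it, retreat upward and check.

Run:
```python
from h import *
bot.move_gripper(24); print(bot.read_grip_width(),np.round(bot.read_ft_force(),1))
p=np.array(bot.read_ee_pos()); bot.servo_line([*p[:2],p[2]+40],speed=50); bot.servo_line([*p[:2],p[2]+150],speed=150)
bot.servo_line([p[0]-60,p[1],p[2]+200],speed=150)
bot.dwell(0.5)
for n in ["scene","top","wrist"]:
    c=cam(n)
    A=cloud(c,np.ones((400,640),bool)); s=(A-[612.4,200.4,0])@EX; e=(A-[612.4,200.4,0])@[-EX[1],EX[0],0]
    for a,b in [(-145,-110),(-70,-30),(-195,-178)]:
        k=(s>a)&(s<b)&(abs(e)<50)&(A[:,2]>90)&(A[:,2]<200); print(n,a,b,k.sum(),np.median(A[k,2]).round(1) if k.any() else "")
    if n!="wrist":
        for t in ["padlock","marker_pen"]:
            r=eyes.look_for(n,t); print(t,[(np.round(q["pixel"]),round(q["p"],2)) for q in r[:2]])
cv2.imwrite("pics/w7.png",c["image"]); print(bot.read_clock(),np.round(bot.read_ft_force(),1))
```

```text
23.968368706464663 [0.3 0.3 0.3]
scene -145 -110 575 122.9
scene -70 -30 569 123.7
scene -195 -178 199 122.7
padlock [(array([215., 454.]), 0.78), (array([214., 309.]), 0.57)]
marker_pen [(array([263., 205.]), 0.54), (array([218., 311.]), 0.43)]
top -145 -110 474 123.5
top -70 -30 530 124.2
top -195 -178 86 123.1
padlock [(array([249., 426.]), 0.51)]
marker_pen [(array([169., 226.]), 0.61)]
wrist -145 -110 3144 122.6
wrist -70 -30 3423 123.1
wrist -195 -178 903 122.7
38.5833 [0.3 0.2 0.7]
```

View pics/w7.png

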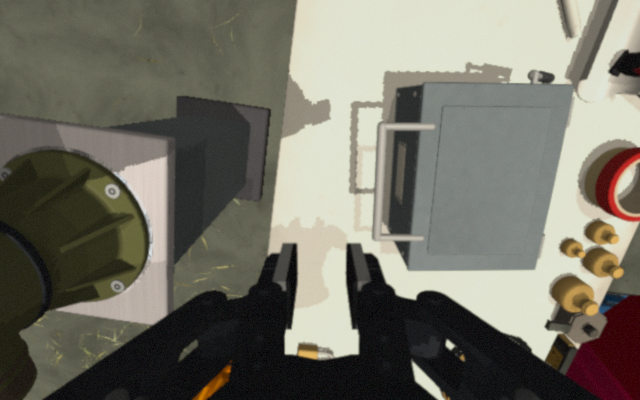

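The wrist picture shows the lid flat and shut at (490,180), with the bar at (382,185) in front of the bin and free of the gripper. The bar's top is about 123 mm high, so its centre is near the expected 119 mm. The padlock and pen are still where they lay.

```bash
python3 -c "
from rig import bot
print(bot.finish_job())"
```

```text
the job is handed in; nothing more can be done
None
```

Both cups are nested upright in the base cup, the lid was eased fully shut without a snap, the padlock and pen are where they lay, and the job was handed in at about 39 s.

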